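# Close and set a chip test socket

### The job

A chip already lies in the black clamshell socket on top of the chip tester: press the sprung lid down until the front catch snaps over it and it stays shut, then turn the knurled thumbscrew on the lid clockwise until it seats. From there back it off a quarter turn and finish while still gripping the thumbscrew and holding it at that setting, so that the reading can be taken. Leave the other things on the desk where they are.

Things in the scene. Friction and masses are not known exactly. Their poses are not given: they have to be found in the camera images.
- tester: Chip tester fixed on the desk: grey case 220 (x) x 260 (y) mm, green board on top 34 mm up. Origin: on the desk under its centre, straight below the thumbscrew axis when the lid is shut; z up, -x its front (robot side). Black socket in the middle, 95 x 84 mm, rim 64 mm up; board parts reach 50 mm. Sprung catch with blue tab on the socket's front (x -70 to -50 mm): works by itself.
- lid_hinge (a point): Centre of the lid's hinge axis, 47 mm in +x from the tester's origin and 68 mm above the desk; the axis runs along the tester's y. A spring opens the lid with about 1.5 to 2.5 N at the lip; getting past the catch takes about 10 N there.
- lid (a joint): Lid angle, rad: 0 shut, 1.1 open at its stop (as it starts, leaning up and back). Lid 84 mm wide, 12 mm thick, reaching 110 mm from the hinge axis to the front; shut, its top face is level, 76 mm above the desk (8 mm above the hinge axis). The catch begins to resist at about 0.1 rad, snaps over at about 0.05 and then keeps the lid under 0.015.
- lid_lip (a point): Point on the lid's top (outer) face at the blue finger lip, 100 mm from the hinge axis, on the middle line: the place to press. Lip 46 mm wide, 14 mm deep. With the lid open this face looks up and to the far side. Its frame turns with the lid: x along the lid from lip to hinge, z out of the top face.
- spindle (a joint): Turn of the thumbscrew, rad: grows clockwise seen from above (tightening); seats on a hard stop at 3.4; 0 is fully backed out. Starts between 0.4 and 1.6, stays where it is left (thread friction about 0.05 N m), goes down 2 mm a turn. A red line on its top runs from the axis to the rim and points to the front lip at 0.
- thumbscrew_mid (a point): Centre of the thumbscrew's head, on its axis, half-way up: knurled aluminium cylinder 30 mm in diameter, 24 mm tall, on the lid's middle, 47 mm from the hinge axis. With the lid shut its axis is vertical and the head spans about 83 to 107 mm above the desk (1 mm lower when seated); the flat lid top around it lies at 76 to 77 mm.
- thumbscrew: The thumbscrew's head itself, for contact; its origin lies on its axis at the height of the hinge axis when the lid is shut (about 28 mm below the middle of the head).
- chip_tray: Loose black tray of spare chips, 100 x 75 x 12 mm, on the desk to the right (-y) of the tester. Leave alone.
- screwdriver: Loose screwdriver, 170 mm long, green handle, on the desk to the left (+y) of the tester. Leave alone.
- tweezers: Loose steel tweezers, 120 mm, beside the screwdriver. Leave alone.
- multimeter: Loose grey multimeter, 145 x 78 x 40 mm, on the left of the desk. Leave alone.
- mug: Loose blue mug, 80 mm across, 90 mm tall, far left. Leave alone.
- cleaner: Loose white bottle with a blue cap, 54 mm across, 130 mm tall, far right. Leave alone.

How it is judged:
By the outcome, as a careful person would: the job done as asked, in the order asked, and still so for the second after the job is handed in, while the arm keeps its last pose, push and grip.
It also fails if it takes over 59 s, if anything falls off the work surface, if the arm or the gripper's body presses on something with over 40 N, if the wrist force passes 120 N, or if a joint passes its speed limit or range.

### The arm

A 6-joint arm with a two-finger parallel gripper is mounted at the origin on the work surface. World frame = base frame: x ahead of the robot, y to its left, z up, the work surface at z = 0. Lengths are in mm, angles in rad, forces in N, time in s.
With the tool pointing down it reaches from about 275 to 850 mm from the base axis. Payload 5.2 kg.
Tool frame: the origin (TCP) lies between the finger pads; the fingertips stand 25 mm ahead of it and the grasp point (between the pads) lies 6 mm ahead of it; z points along the fingers, x is the direction in which the jaws open and shut, and the axes are right-handed (so a half turn about z gives the same grasp; the last joint's range is limited). The gripper opens to 85 mm and grips with 20 to 120 N. Pads are 22 mm wide; open, the fingers measure 114 mm over their backs; the gripper's body (76 mm by 85 mm) begins 54 mm behind the grasp point. The pads swing forward as they close: fully open they stand 13 mm farther back than shut.
Start: joints at [1.054, 0.259, 1.535, -0, 1.348, -0.203], TCP at [169.75, 523.154, 256.31] pointing down, gripper open.
Joint ranges: [-3.14, 3.14], [-0.91, 2.08], [0.19, 2.58], [-1.22, 4.36], [0.22, 2.71], [-3.12, 3.12]. Speed limits (rad/s): [2.57, 2.57, 3.14, 3.14, 3.14, 3.14].

### API

Orientations are given as a unit quaternion [x, y, z, w].
In Python, from cell import ctrl gives the robot as it stands.
- The arm moves only by the tool drive_tool, never from a script. Its argument "rows" is a list of rows, each an object with "linear": the shift along the world's x, y, z in units of 3 cm (1.0 is 3 cm), a list of three; "twist": the turn, a rotation vector about the world's x, y, z in units of 0.12 rad (1.0 is 0.12 rad), a list of three; "hand": the gripper command: -1 is fully open, 1 is shut, values between are in proportion. In form: [{"linear": [tx, ty, tz], "twist": [ax, ay, az], "hand": hand}, ...]. A call has exactly 5 rows; each row shifts and turns the commanded pose from where the row before left it; what a row does not reach is not made up. A row lasts 1/12 s, in which the tool goes at most 41.7 mm and 7.16 degrees, less where a joint would pass 70% of its speed; a pose out of reach is approached as far as the arm can. A call with a number of a shift or a turn outside -1 to 1 is refused whole. A call with a gripper value outside its range is refused whole. The fingers move at their own pace and stop on an object; "newtons" is the grip in N (left out, the last holds). Time passes only in rows, so rows that do not move let the fingers close, or fill a call up. It gives the time, the measured TCP pose, the force and the opening at its end, in the units of the state.
- ctrl.get_obs(): the state, without advancing time (a new reading comes with each control period).
- ctrl.capture(name): name is "scene" or "top" or "wrist"; returns (picture, depth): 400x640x3 uint8, red, green, blue; 400x640 float32, mm along the optical axis (not along the pixel's ray), 0 where there is no reading.
- ctrl.camera_params(name): a dict with "mtx" (3x3 intrinsics, pixels), "rvec" (rotation vector, rad) and "tvec" (3), from world to camera coordinates, as OpenCV has them. Camera axes: x right, y down, z forward; pixel columns grow to the right and rows downward; lengths in mm; the calibration is good to about 2 mm. A picture is of the moment at which its call begins: read the wrist's pose just before it. camera_params takes no time and is no camera call; for the wrist camera it gives the pose at the moment of the call.
- ctrl.job_done(): hands the job in, once; it reports no verdict.
The state is a dict: "clock": time; "joint_pos": joint angles; "joint_vel": joint speeds; "joint_torque": joint torques, N m; "ee_pos": TCP position; "eef_rot": TCP orientation; "force": force on the tool from outside, world axes, zero at the start; "ft_torque": the same for the moment, N m; "gripper_width": opening from 0.0 (shut) to 1.0 (fully open).
Only numpy, scipy, OpenCV 4.12 (cv2) and the standard library are available. Lean on these libraries where they do the work, as an engineer would, in place of code of your own. Each camera call takes 0.05 s, during which the arm holds its last target.

## Working session

There is one attempt and no reset: what is moved stays moved. The work goes in short steps, Python scripts to look and compute and a tool call to move; the robot and the scene stay as the last step left them, time stands still between calls to the robot, and variables do not carry over. Pictures are saved under pics/ and viewed, and the job is handed in when it is done.

Besides the shell and the picture viewer there is one more tool, called after "Emit:" in YAML: its name, and indented under it one key for each argument. drive_tool: Moves the arm, as the interface text tells. Its arguments: {"type":"object","properties":{"rows":{"type":"array","items":{"type":"object","properties":{"linear":{"type":"array","items":{"type":"number"}},"twist":{"type":"array","items":{"type":"number"}},"hand":{"type":"number"}}}},"newtons":{"type":"number"}},"required":["rows"]}

```bash
ls; mkdir -p pics; python3 - <<'E'
from cell import ctrl
import cv2,numpy as np
print(ctrl.get_obs())
for n in("scene","top"):
    p,d=ctrl.capture(n); cv2.imwrite(f"pics/{n}0.png",p[:,:,::-1]); np.save(f"pics/{n}0.npy",d); c=ctrl.camera_params(n); print(n,c)
E
```

```text
pics
{'clock': 0.0, 'joint_pos': array([ 1.05422894e+00,  2.59337563e-01,  1.53611207e+00,  1.90977663e-05,
        1.34804069e+00, -2.02821925e-01]), 'joint_vel': array([-1.06717222e-04,  2.58280874e-05,  1.93214771e-03, -1.44983275e-03,
        8.86143449e-05, -5.02900301e-04]), 'joint_torque': array([ 1.29904831e-03, -4.46026039e+01, -2.90568781e+01, -2.29632824e-04,
        1.20616547e-02,  1.33653558e-05]), 'ee_pos': array([169.46997866, 522.70598067, 255.46597357]), 'eef_rot': array([ 8.08896244e-01,  5.87950649e-01, -8.67994991e-04,  3.83352462e-04]), 'force': array([ 0.74291728, -0.56342237, -0.24416698]), 'ft_torque': array([-0.00613778, -0.00615083, -0.02945766]), 'gripper_width': 0.9990006661966192}
scene {'mtx': array([[402.71088307,   0.        , 322.19973258],
       [  0.        , 402.71088307, 195.73272186],
       [  0.        ,   0.        ,   1.        ]]), 'rvec': array([ 0.99771983,  2.54119563, -0.96350186]), 'tvec': array([ 376.72912304, -198.64608804, 1518.99886919])}
top {'mtx': array([[403.01292739,   0.        , 323.57586044],
       [  0.        , 403.01292739, 196.32636361],
       [  0.        ,   0.        ,   1.        ]]), 'rvec': array([ 2.15439661, -2.15662081,  0.12511305]), 'tvec': array([  20.04221208,  523.49093637, 1233.36604105])}
```

View pics/scene0.png

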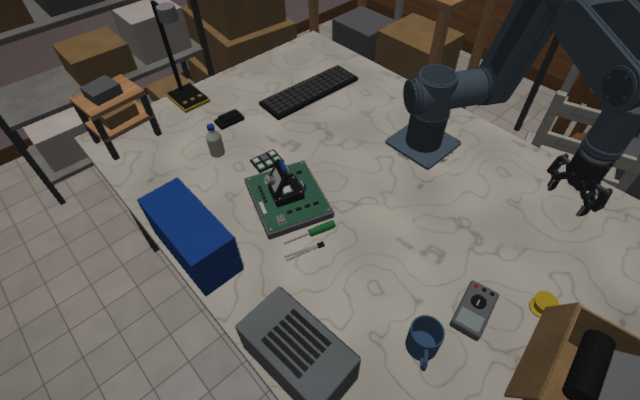

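View pics/top0.png

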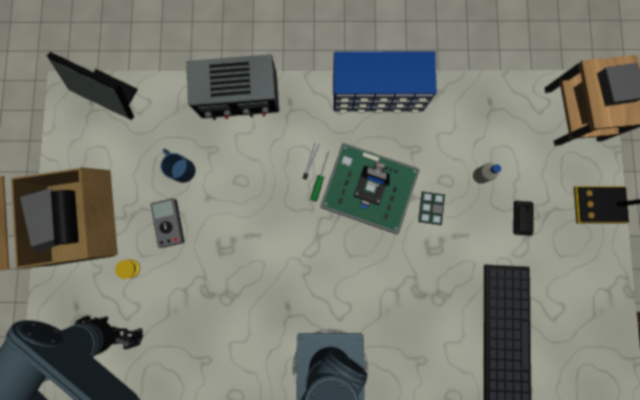

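The top view shows the green board centred near (371,188), turned about 20°, with the lid open. The tray is at (432,208), the screwdriver at (317,185) and the tweezers at (311,160).

```bash
cat > h.py <<'E'
import cv2,numpy as np
from scipy.spatial.transform import Rotation as R
def RT(c):
    return R.from_rotvec(np.ravel(c['rvec'])).as_matrix(),np.ravel(c['tvec'])
def onplane(c,uv,z):
    r,t=RT(c); uv=np.atleast_2d(uv).astype(float)
    d=np.c_[uv,np.ones(len(uv))]@np.linalg.inv(c['mtx']).T@r
    o=-r.T@t
    return o+d*((z-o[2])/d[:,2])[:,None]
def bydepth(c,uv,dep):
    r,t=RT(c); uv=np.atleast_2d(uv).astype(float)
    p=(np.c_[uv,np.ones(len(uv))]@np.linalg.inv(c['mtx']).T)*np.ravel(dep)[:,None]
    return (p-t)@r
def proj(c,P):
    r,t=RT(c); p=(np.atleast_2d(P)@r.T+t)@c['mtx'].T
    return p[:,:2]/p[:,2:]
E
python3 - <<'E'
from cell import ctrl
from h import *
for n in("top","scene"):
    im=cv2.imread(f"pics/{n}0.png"); c=ctrl.camera_params(n); d=np.load(f"pics/{n}0.npy")
    b,g,r=[im[:,:,i].astype(int) for i in range(3)]
    m=((g>r*1.3+5)&(g>b*1.12+3)).astype(np.uint8)
    m=cv2.morphologyEx(m,cv2.MORPH_OPEN,np.ones((3,3)))
    k,l,s,ce=cv2.connectedComponentsWithStats(m)
    for i in range(1,k):
        if s[i,4]>100:
            v,u=np.nonzero(l==i); P=onplane(c,np.c_[u,v],34)
            rect=cv2.minAreaRect(P[:,:2].astype(np.float32)); 
            Q=bydepth(c,np.c_[u,v],d[v,u])
            print(n,s[i],rect,np.percentile(Q[:,2],[10,50,90]))
            print(cv2.boxPoints(rect))
    e=-RT(c)[0].T@RT(c)[1]; print("cam",e)
E
```

```text
top [ 325  147   90   82 3486] ((552.1743774414062, -125.89657592773438), (242.51123046875, 202.51683044433594), 70.82054901123047) [31.55740268 34.83323935 38.23103094]
[[ 416.70053  -207.15558 ]
 [ 607.9765   -273.68802 ]
 [ 687.6482    -44.637573]
 [ 496.37225    21.894867]]
top [311 176  12  25 158] ((550.5896606445312, 40.91070556640625), (19.8901424407959, 81.15304565429688), 71.85125732421875) [20.90781822 24.71356332 27.84219377]
[[508.93405   44.09937 ]
 [586.0498    18.821415]
 [592.24524   37.722042]
 [515.1295    62.999996]]
cam [ 369.37461399   11.8000548  1288.04479549]
scene [ 249  163   79   67 2020] ((551.6903686523438, -125.68179321289062), (243.52879333496094, 204.27426147460938), 70.5712661743164) [32.88099924 35.53292632 38.18507116]
[[ 414.86633  -206.53815 ]
 [ 607.5084   -274.48676 ]
 [ 688.5144    -44.82544 ]
 [ 495.8723     23.123169]]
scene [310 221  25  14 177] ((561.5463256835938, 52.55500793457031), (25.998228073120117, 83.3874282836914), 71.46572875976562) [17.31239716 23.64983243 28.04501204]
[[517.88306   53.483368]
 [596.94543   26.976852]
 [605.2096    51.626648]
 [526.1472    78.13316 ]]
cam [1047.98149685  600.08087484 1015.07654437]
```

Emit:
drive_tool:
  rows:
    - {"linear":[0.3,-0.5,0],"twist":[0,0,0],"hand":1}
    - {"linear":[0.56,-0.88,0],"twist":[0,0,0],"hand":1}
    - {"linear":[0.56,-0.88,0],"twist":[0,0,0],"hand":1}
    - {"linear":[0.56,-0.88,0],"twist":[0,0,0],"hand":1}
    - {"linear":[0.56,-0.88,0],"twist":[0,0,0],"hand":1}
  newtons: 40

```text
clock: 0.52
ee_pos: [246.1, 401.2, 255.8]
eef_rot: [0.809, 0.588, -0.0, 0.0]
force: [-0.1, 0.8, -0.3]
gripper_width: 0.304
```

Emit:
drive_tool:
  rows:
    - {"linear":[0.56,-0.88,0],"twist":[0,0,0],"hand":1}
    - {"linear":[0.56,-0.88,0],"twist":[0,0,0],"hand":1}
    - {"linear":[0.56,-0.88,0],"twist":[0,0,0],"hand":1}
    - {"linear":[0.56,-0.88,0],"twist":[0,0,0],"hand":1}
    - {"linear":[0.56,-0.88,0],"twist":[0,0,0],"hand":1}

```text
clock: 0.93
ee_pos: [330.2, 269.1, 256.1]
eef_rot: [0.809, 0.588, -0.0, -0.0]
force: [1.1, 0.9, -0.5]
gripper_width: -0.002
```

Emit:
drive_tool:
  rows:
    - {"linear":[0.56,-0.88,0],"twist":[0,0,0],"hand":1}
    - {"linear":[0.56,-0.88,0],"twist":[0,0,0],"hand":1}
    - {"linear":[0.56,-0.88,0],"twist":[0,0,0],"hand":1}
    - {"linear":[0.56,-0.88,0],"twist":[0,0,0],"hand":1}
    - {"linear":[0.56,-0.88,0],"twist":[0,0,0],"hand":1}

```text
clock: 1.35
ee_pos: [414.3, 137.1, 256.1]
eef_rot: [0.809, 0.588, -0.0, -0.0]
force: [0.4, 0.3, -0.3]
gripper_width: 0.005
```

Emit:
drive_tool:
  rows:
    - {"linear":[0.56,-0.88,0],"twist":[0,0,0],"hand":1}
    - {"linear":[0.56,-0.88,0],"twist":[0,0,0],"hand":1}
    - {"linear":[0.56,-0.88,0],"twist":[0,0,0],"hand":1}
    - {"linear":[0.56,-0.88,0],"twist":[0,0,0],"hand":1}
    - {"linear":[0.56,-0.88,0],"twist":[0,0,0],"hand":1}

```text
clock: 1.77
ee_pos: [498.3, 5.1, 255.9]
eef_rot: [0.809, 0.588, -0.0, -0.0]
force: [0.9, 0.6, 0.3]
gripper_width: -0.003
```

Emit:
drive_tool:
  rows:
    - {"linear":[0.6,-0.95,0],"twist":[0,0,0],"hand":1}
    - {"linear":[0.6,-0.95,0],"twist":[0,0,0],"hand":1}
    - {"linear":[0.6,-0.95,0],"twist":[0,0,0],"hand":1}
    - {"linear":[0.6,-0.95,0],"twist":[0,0,0],"hand":1}
    - {"linear":[0.6,-0.95,0],"twist":[0,0,-0.2],"hand":1}

```text
clock: 2.18
ee_pos: [588.4, -137.4, 255.7]
eef_rot: [0.816, 0.578, -0.0, -0.0]
force: [1.2, -0.3, 0.1]
gripper_width: -0.0
```

```bash
python3 - <<'E'
from cell import ctrl
from h import *
o=ctrl.get_obs(); print(o['clock'],o['ee_pos'],o['joint_pos'])
c=ctrl.camera_params("wrist");p,d=ctrl.capture("wrist"); cv2.imwrite("pics/w1.png",p[:,:,::-1]); np.save("pics/w1.npy",d)
e=-RT(c)[0].T@RT(c)[1]; print("cam",e,RT(c)[0][2])
yaw=-0.338; C=np.array([552,-126.]); ex=np.array([np.cos(yaw),np.sin(yaw)])
for th in (1.1,1.0,.85,.7,.5,.3,.15,.05,0):
    r=104+5*(1-th/1.1)
    x=47-r*np.cos(th)+8*np.sin(th); z=68+r*np.sin(th)+8*np.cos(th)
    t=C+(x+11)*ex; print(th, np.round([x,z]), np.round([*t,z+25],1))
E
```

```text
2.1833 [ 588.36378991 -137.4028393   255.74155528] [-4.13901030e-01  3.56903156e-01  1.39881192e+00  9.30528138e-05
  1.38688857e+00 -1.64681045e+00]
cam [ 520.93743755 -114.24776485  372.65003018] [ 0.26332785 -0.09180422 -0.96032829]
1.1 [  7. 164.] [ 568.9 -132.   189.3]
1.0 [ -3. 160.] [ 559.8 -128.8  185.2]
0.85 [-16. 152.] [ 546.9 -124.2  177.3]
0.7 [-29. 142.] [ 535.2 -120.1  167.3]
0.5 [-43. 126.] [ 522.  -115.4  151.2]
0.3 [-53. 107.] [ 511.9 -111.9  132.5]
0.15 [-59.  92.] [ 506.8 -110.1  117.1]
0.05 [-61.  81.] [ 504.6 -109.3  106.4]
0 [-62.  76.] [ 503.9 -109.1  101. ]
```

View pics/w1.png

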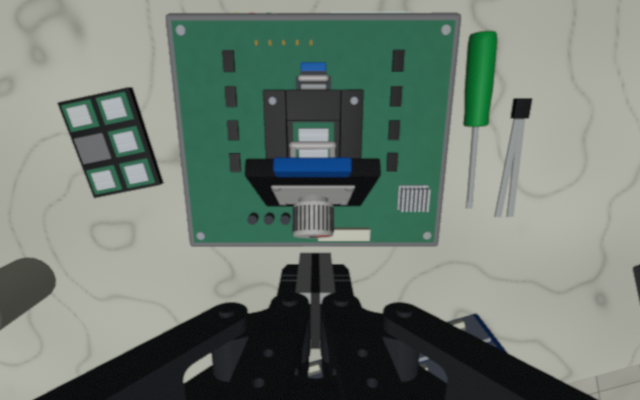

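The wrist view is square to the tester. The lid is open with its blue lip at (313,167), the thumbscrew at (313,217), and the closed fingers at (316,270) clear behind it.

```bash
python3 - <<'E'
from cell import ctrl
from h import *
c=ctrl.camera_params("wrist"); d=np.load("pics/w1.npy")
P=onplane(c,[(168,15),(459,14),(436,244),(191,244)],34); print(P.round(1),P.mean(0))
print(np.linalg.norm(np.diff(P,axis=0),axis=1))
print((P[3]+P[2]-P[0]-P[1])/2, np.arctan2(*((P[3]+P[2]-P[0]-P[1])/2)[[1,0]]), (np.arctan2(*(P[0]-P[1])[[1,0]])+np.pi/2))
q=[(313,167),(280,167),(345,167),(313,217),(313,200)]
print(bydepth(c,q,[d[v,u] for u,v in q]).round(1))
E
```

```text
[[ 413.  -214.3   34. ]
 [ 496.2   20.5   34. ]
 [ 695.6  -49.9   34. ]
 [ 611.4 -286.3   34. ]] [ 554.035669   -132.49340973   34.        ]
[249.09813045 211.4258974  250.96397758]
[198.84660473 -71.25733631   0.        ] -0.34409704042976585 -0.34060261215578125
[[ 556.9 -132.8  167.2]
 [ 550.4 -150.8  167.5]
 [ 563.2 -115.2  166.8]
 [ 595.3 -146.8  135.3]
 [ 586.7 -143.9  123.3]]
```

```bash
python3 - <<'E'
from cell import ctrl
from h import *
c=ctrl.camera_params("top")
p,d=ctrl.capture("top")
im=p[120:260,290:460,::-1].copy(); im=cv2.resize(im,None,fx=4,fy=4,interpolation=cv2.INTER_CUBIC); cv2.imwrite("pics/t1.png",im)
for C,yaw,col in(((552,-126),-.338,0),((554,-132.5),-.342,1)):
    ex=np.array([np.cos(yaw),np.sin(yaw)]);ey=np.array([-ex[1],ex[0]])
    P=[[*(np.array(C)+a*ex+b*ey),34] for a,b in((-110,-130),(-110,130),(110,130),(110,-130))]
    uv=proj(c,P);print(uv.round(1))
    cv2.polylines(im,[((uv-[290,120]+.5)*4).astype(int)],True,(0,0,255) if col else (255,0,255),1)
cv2.imwrite("pics/t1o.png",im)
E
```

```text
[[398.4 234.1]
 [319.2 206.5]
 [342.2 141.6]
 [420.  168.1]]
[[400.3 233.6]
 [321.2 205.6]
 [344.4 140.9]
 [422.2 167.7]]
```

View pics/t1o.png

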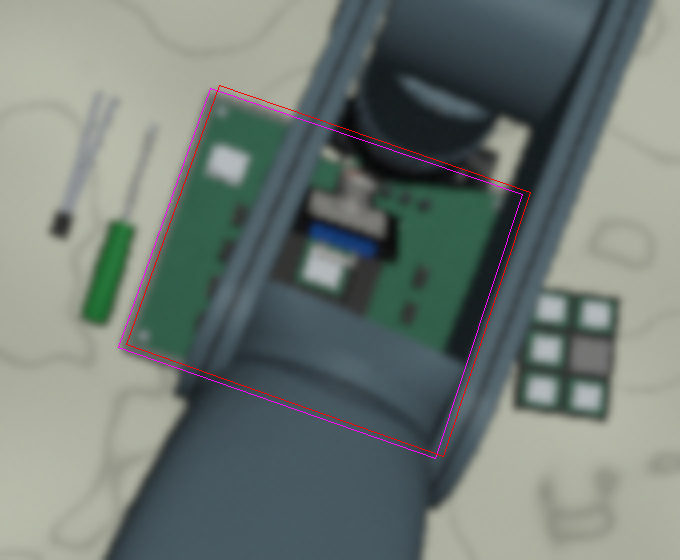

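Emit:
drive_tool:
  rows:
    - {"linear":[-0.04,-0.03,-0.5],"twist":[0,0,0],"hand":1}
    - {"linear":[-0.04,-0.03,-0.5],"twist":[0,0,0],"hand":1}
    - {"linear":[-0.04,-0.03,-0.5],"twist":[0,0,0],"hand":1}
    - {"linear":[-0.04,-0.03,-0.4],"twist":[0,0,0],"hand":1}
    - {"linear":[0,0,-0.22],"twist":[0,0,0],"hand":1}

```text
clock: 2.7
ee_pos: [581.6, -138.6, 190.6]
eef_rot: [0.816, 0.578, -0.001, -0.002]
force: [-0.9, 0.6, -0.0]
gripper_width: -0.004
```

```bash
python3 - <<'E'
from cell import ctrl
from h import *
o=ctrl.get_obs(); print(o['clock'],o['ee_pos'],o['force'])
p,d=ctrl.capture("wrist"); cv2.imwrite("pics/w2.png",p[:,:,::-1])
E
```

```text
2.7 [ 581.64729817 -138.61275982  190.59078036] [-0.86668031  0.5599365  -0.0366037 ]
```

View pics/w2.png

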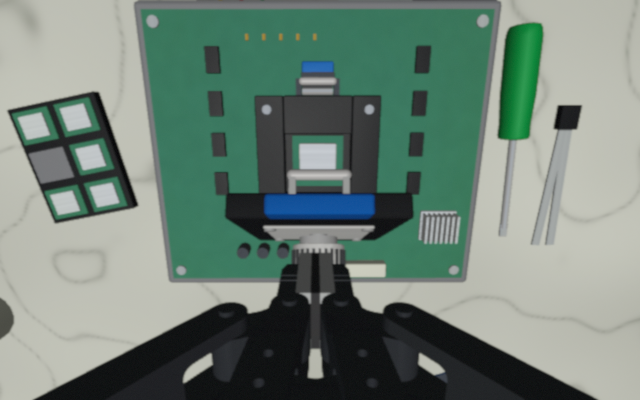

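The tip is behind and above the lid lip, centred on it: lip centre at u≈319, fingers at u≈316. Now I sweep the lid forward.

Emit:
drive_tool:
  rows:
    - {"linear":[-0.2,0.07,-0.03],"twist":[0,0,0],"hand":1}
    - {"linear":[-0.2,0.05,-0.03],"twist":[0,0,0],"hand":1}
    - {"linear":[-0.28,0.1,-0.13],"twist":[0,0,0],"hand":1}
    - {"linear":[-0.22,0.08,-0.13],"twist":[0,0,0],"hand":1}
    - {"linear":[-0.21,0.07,-0.13],"twist":[0,0,0],"hand":1}

```text
clock: 3.17
ee_pos: [549.6, -128.2, 180.1]
eef_rot: [0.816, 0.578, 0.001, 0.001]
force: [-0.6, 1.0, 0.8]
gripper_width: 0.0
```

```bash
python3 - <<'E'
from cell import ctrl
from h import *
o=ctrl.get_obs(); print(o['clock'],o['ee_pos'],o['force'])
p,d=ctrl.capture("wrist"); cv2.imwrite("pics/w3.png",p[:,:,::-1])
E
```

```text
3.1667 [ 549.55204484 -128.20430314  180.09135625] [-0.62056311  0.9856664   0.8105951 ]
```

View pics/w3.png

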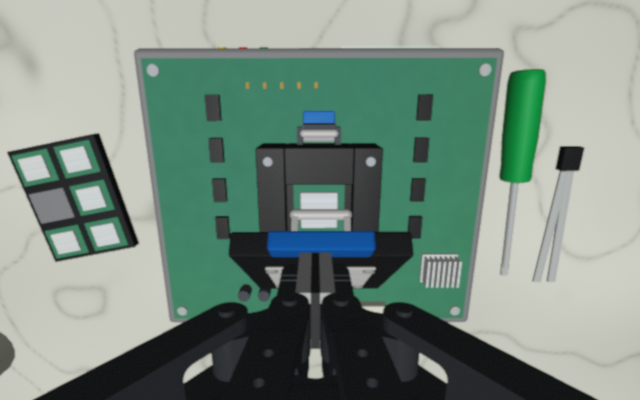

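Emit:
drive_tool:
  rows:
    - {"linear":[-0.21,0.07,-0.28],"twist":[0,0,0],"hand":1}
    - {"linear":[-0.22,0.06,-0.25],"twist":[0,0,0],"hand":1}
    - {"linear":[-0.22,0.07,-0.27],"twist":[0,0,0],"hand":1}
    - {"linear":[-0.21,0.08,-0.27],"twist":[0,0,0],"hand":1}
    - {"linear":[-0.15,0.05,-0.28],"twist":[0,0,0],"hand":1}

```text
clock: 3.63
ee_pos: [519.3, -118.4, 138.9]
eef_rot: [0.816, 0.578, 0.0, 0.0]
force: [-0.0, 0.1, 1.5]
gripper_width: -0.001
```

```bash
python3 - <<'E'
from cell import ctrl
from h import *
o=ctrl.get_obs(); print(o['clock'],o['ee_pos'],o['force'])
p,d=ctrl.capture("wrist"); cv2.imwrite("pics/w4.png",p[:,:,::-1])
E
```

```text
3.6333 [ 519.30838232 -118.41057296  138.86028099] [-0.02364166  0.13374331  1.50225812]
```

View pics/w4.png

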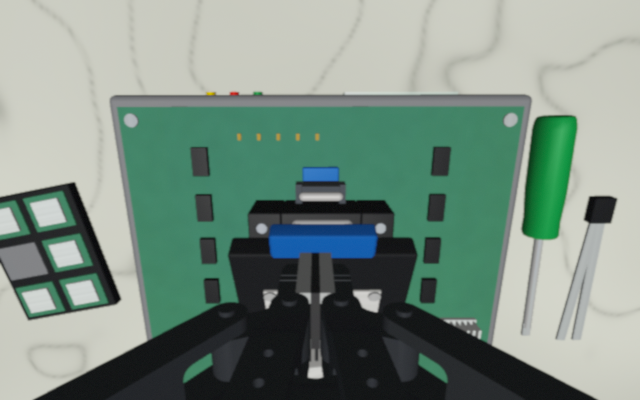

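Emit:
drive_tool:
  rows:
    - {"linear":[-0.15,0.05,-0.25],"twist":[0,0,0],"hand":1}
    - {"linear":[-0.13,0.04,-0.25],"twist":[0,0,0],"hand":1}
    - {"linear":[-0.1,0.03,-0.25],"twist":[0,0,0],"hand":1}
    - {"linear":[-0.05,0.02,-0.15],"twist":[0,0,0],"hand":1}
    - {"linear":[-0.02,0.01,-0.1],"twist":[0,0,0],"hand":1}

```text
clock: 4.1
ee_pos: [505.8, -114.1, 108.5]
eef_rot: [0.816, 0.578, -0.0, -0.0]
force: [-0.5, -0.8, 6.4]
gripper_width: -0.001
```

Emit:
drive_tool:
  rows:
    - {"linear":[0,0,-0.05],"twist":[0,0,0],"hand":1}
    - {"linear":[0,0,-0.05],"twist":[0,0,0],"hand":1}
    - {"linear":[0,0,-0.05],"twist":[0,0,0],"hand":1}
    - {"linear":[0,0,-0.05],"twist":[0,0,0],"hand":1}
    - {"linear":[0,0,-0.05],"twist":[0,0,0],"hand":1}

```text
clock: 4.52
ee_pos: [506.0, -114.0, 100.8]
eef_rot: [0.816, 0.578, -0.0, -0.0]
force: [-1.8, 0.0, 4.9]
gripper_width: 0.0
```

Emit:
drive_tool:
  rows:
    - {"linear":[0,0,-0.04],"twist":[0,0,0],"hand":1}
    - {"linear":[0,0,-0.04],"twist":[0,0,0],"hand":1}
    - {"linear":[0,0,-0.03],"twist":[0,0,0],"hand":1}
    - {"linear":[0,0,0],"twist":[0,0,0],"hand":1}
    - {"linear":[0,0,0],"twist":[0,0,0],"hand":1}

```text
clock: 4.93
ee_pos: [506.0, -114.0, 99.8]
eef_rot: [0.816, 0.578, 0.0, 0.0]
force: [-6.8, 2.3, 18.7]
gripper_width: -0.004
```

Hard contact at shut height (19 N). I'll lift and check that it stays shut.

Emit:
drive_tool:
  rows:
    - {"linear":[0,0,0.3],"twist":[0,0,0],"hand":1}
    - {"linear":[0,0,0.7],"twist":[0,0,0],"hand":1}
    - {"linear":[0,0,0.8],"twist":[0,0,0],"hand":1}
    - {"linear":[0,0,0.8],"twist":[0,0,0],"hand":1}
    - {"linear":[0,0,0.4],"twist":[0,0,0],"hand":-1}

```text
clock: 5.35
ee_pos: [507.2, -114.5, 190.7]
eef_rot: [0.816, 0.578, 0.001, 0.002]
force: [0.7, 0.3, 0.7]
gripper_width: 0.125
```

Emit:
drive_tool:
  rows:
    - {"linear":[0,0,0.3],"twist":[0,0,0],"hand":-1}
    - {"linear":[0,0,0.3],"twist":[0,0,0],"hand":-1}
    - {"linear":[0,0,0],"twist":[0,0,0],"hand":-1}
    - {"linear":[0,0,0],"twist":[0,0,0],"hand":-1}
    - {"linear":[0,0,0],"twist":[0,0,0],"hand":-1}

```text
clock: 5.77
ee_pos: [505.5, -113.8, 204.8]
eef_rot: [0.816, 0.578, -0.0, -0.001]
force: [0.5, -0.2, 0.5]
gripper_width: 0.846
```

```bash
python3 - <<'E'
from cell import ctrl
from h import *
o=ctrl.get_obs(); print(o['clock'],o['ee_pos'],o['force'],o['joint_pos'])
p,d=ctrl.capture("wrist"); cv2.imwrite("pics/w5.png",p[:,:,::-1]);np.save("pics/w5.npy",d)
E
```

```text
5.7667 [ 505.51941332 -113.80543964  204.84852658] [ 0.47994576 -0.24717535  0.54803902] [-4.36930831e-01  2.44404421e-01  1.68585140e+00  6.35853942e-06
  1.21325097e+00 -1.66989660e+00]
```

View pics/w5.png

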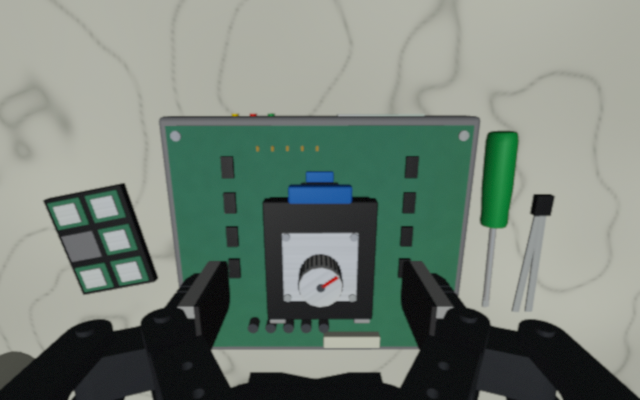

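The lid stays shut: its top is a flat rectangle at (320,258) with the catch at (320,177). The screw top is centred at about (320,288), and the red line points to about (338,279).

```bash
python3 - <<'E'
from cell import ctrl
from h import *
c=ctrl.camera_params("wrist"); d=np.load("pics/w5.npy"); im=cv2.imread("pics/w5.png")
hsv=cv2.cvtColor(im,cv2.COLOR_BGR2HSV)
m=np.zeros(im.shape[:2],bool); 
r=(im[:,:,2].astype(int)-im[:,:,1]>50); r[:265]=0;r[305:]=0;r[:,:295]=0;r[:,345:]=0
v,u=np.nonzero(r); P=onplane(c,np.c_[u,v],106.5); print(len(u),P[:,:2].min(0),P[:,:2].max(0))
vx,vy,x0,y0=cv2.fitLine(P[:,:2].astype(np.float32),cv2.DIST_L2,0,.01,.01).ravel(); 
print("line dir",vx,vy, "px",u.min(),u.max(),v.min(),v.max())
# top ellipse: bright pixels with depth-height >103
vv,uu=np.mgrid[255:320,290:352]; Q=bydepth(c,np.c_[uu.ravel(),vv.ravel()],d[255:320,290:352].ravel())
s=Q[(Q[:,2]>103)]; print(len(s),np.median(s,0)); (cx,cy),rad=cv2.minEnclosingCircle(s[:,:2].astype(np.float32)); print(cx,cy,rad)
g=cv2.resize(im[250:330,280:360],None,fx=8,fy=8,interpolation=cv2.INTER_CUBIC);cv2.imwrite("pics/w5z.png",g[:600])
# lid top heights
for q in((280,215),(320,193),(365,215),(270,300),(370,300)): print(q,bydepth(c,[q],[d[q[1],q[0]]]).round(1))
E
```

```text
59 [ 547.06116371 -125.20927371] [ 551.89650057 -113.29411941]
line dir 0.29256088 -0.9562469 px 322 337 277 287
1450 [ 549.96386691 -126.27379591  106.50697617]
502.0536193847656 -110.07095336914062 66.74945068359375
(280, 215) [[ 502.3 -139.8   76.4]]
(320, 193) [[ 496.8 -107.2   74.5]]
(365, 215) [[523.2 -81.6  74.9]]
(270, 300) [[ 565.1 -172.3   75.2]]
(370, 300) [[590.6 -98.4  75.9]]
```

View pics/w5z.png

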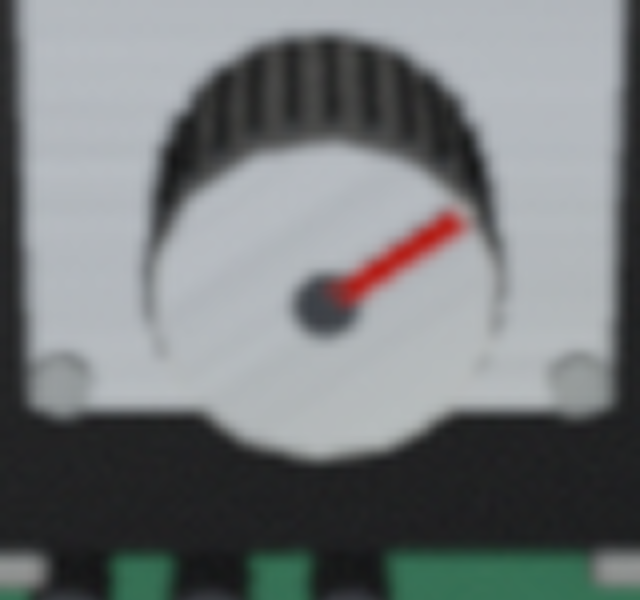

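```bash
python3 - <<'E'
from cell import ctrl
from h import *
c=ctrl.camera_params("wrist")
print(onplane(c,[(320.6,287.9),(337.5,277.5)],106.7), ctrl.get_obs()['ee_pos'])
# lid corners at 76
P=onplane(c,[(264,199),(376,199)],76);print(P,P.mean(0))
P=onplane(c,[(164,119),(477,119),(425,348),(214,348)],34);print(P, P.mean(0))
E
```

```text
[[ 551.66955791 -126.29060715  106.7       ]
 [ 548.08780203 -113.07352262  106.7       ]] [ 505.46832821 -113.81098256  204.7742159 ]
[[ 487.34122721 -146.42980007   76.        ]
 [ 513.93927162  -70.69403602   76.        ]] [ 500.64024942 -108.56191805   76.        ]
[[ 409.01002523 -206.2475685    34.        ]
 [ 490.71047532   26.50595269   34.        ]
 [ 683.486032    -65.20114901   34.        ]
 [ 616.69117893 -255.17650915   34.        ]] [ 549.97442787 -125.02981849   34.        ]
```

Screw axis is at (551.9,−126.2), and the top, scene and wrist cameras agree on it. The spindle reads about 0.93, so about 2.47 rad remains to the seat.

Emit:
drive_tool:
  rows:
    - {"linear":[0.31,-0.08,0],"twist":[0,0,0],"hand":-1}
    - {"linear":[0.31,-0.08,-0.1],"twist":[0,0,0],"hand":-1}
    - {"linear":[0.31,-0.09,-0.4],"twist":[0,0,0],"hand":-1}
    - {"linear":[0.31,-0.08,-0.6],"twist":[0,0,0],"hand":-1}
    - {"linear":[0.31,-0.08,-0.6],"twist":[0,0,0],"hand":-1}

```text
clock: 6.23
ee_pos: [554.3, -126.9, 154.2]
eef_rot: [0.816, 0.578, 0.0, 0.001]
force: [0.4, -0.4, -0.6]
gripper_width: 0.997
```

Emit:
drive_tool:
  rows:
    - {"linear":[0,0,-0.6],"twist":[0,0,0],"hand":-1}
    - {"linear":[0,0,-0.5],"twist":[0,0,0],"hand":-1}
    - {"linear":[0,0,-0.35],"twist":[0,0,0],"hand":-1}
    - {"linear":[0,0,-0.15],"twist":[0,0,0],"hand":-1}
    - {"linear":[0,0,0],"twist":[0,0,0],"hand":-1}

```text
clock: 6.65
ee_pos: [552.3, -126.2, 105.5]
eef_rot: [0.816, 0.578, -0.001, -0.001]
force: [0.3, -0.4, -0.1]
gripper_width: 0.999
```

```bash
python3 - <<'E'
from cell import ctrl
from h import *
o=ctrl.get_obs(); print(o['clock'],o['ee_pos'],o['force'],o['joint_pos'])
p,d=ctrl.capture("wrist"); cv2.imwrite("pics/w6.png",p[:,:,::-1]);np.save("pics/w6.npy",d)
E
```

```text
6.65 [ 552.26216174 -126.16992256  105.45984835] [ 0.2991174  -0.39221608 -0.05289575] [-4.21475123e-01  4.31518797e-01  1.68482000e+00  2.10460495e-05
  1.02770441e+00 -1.65442305e+00]
```

View pics/w6.png

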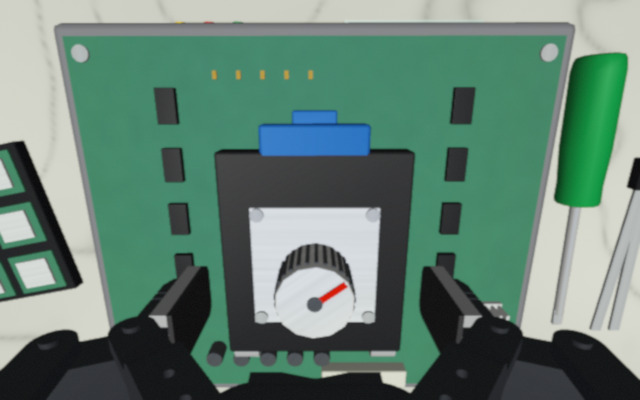

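```bash
python3 - <<'E'
from cell import ctrl
from h import *
c=ctrl.camera_params("wrist")
P=onplane(c,[(315,304),(345,285)],106.7);print(P); a=P[1]-P[0]; print(np.pi-.341-np.arctan2(a[1],a[0]))
E
```

```text
[[ 552.7422519  -126.78719058  106.7       ]
 [ 548.95705421 -113.81433772  106.7       ]]
0.9458992863821125
```

Emit:
drive_tool:
  rows:
    - {"linear":[0,0,-0.03],"twist":[0,0,0],"hand":1}
    - {"linear":[0,0,0],"twist":[0,0,0],"hand":1}
    - {"linear":[0,0,0],"twist":[0,0,0],"hand":1}
    - {"linear":[0,0,0],"twist":[0,0,0],"hand":1}
    - {"linear":[0,0,0],"twist":[0,0,0],"hand":1}
  newtons: 50

```text
clock: 7.12
ee_pos: [552.7, -126.6, 106.7]
eef_rot: [0.816, 0.578, 0.0, 0.001]
force: [-1.1, 0.1, 3.8]
gripper_width: 0.331
```

Emit:
drive_tool:
  rows:
    - {"linear":[0,0,0],"twist":[0,0,0],"hand":1}
    - {"linear":[0,0,0],"twist":[0,0,0],"hand":1}
    - {"linear":[0,0,0],"twist":[0,0,0],"hand":1}
    - {"linear":[0,0,0],"twist":[0,0,0],"hand":1}
    - {"linear":[0,0,0],"twist":[0,0,0],"hand":1}

```text
clock: 7.53
ee_pos: [552.7, -126.5, 106.5]
eef_rot: [0.816, 0.578, 0.0, 0.0]
force: [-1.4, -1.4, 5.9]
gripper_width: 0.333
```

```bash
python3 - <<'E'
from cell import ctrl
from h import *
o=ctrl.get_obs(); print(o['clock'],o['ee_pos'],o['force'],o['ft_torque'],o['joint_pos'],o['gripper_width'])
p,d=ctrl.capture("wrist"); cv2.imwrite("pics/w7.png",p[:,:,::-1])
E
```

```text
7.5333 [ 552.73514415 -126.5437614   106.54920721] [-1.35901334 -1.42802841  5.92334591] [-0.04920511  0.22515487  0.03600996] [-4.21617598e-01  4.29446769e-01  1.68500623e+00 -2.21790561e-04
  1.02636476e+00 -1.65451923e+00] 0.33311574045545966
```

View pics/w7.png

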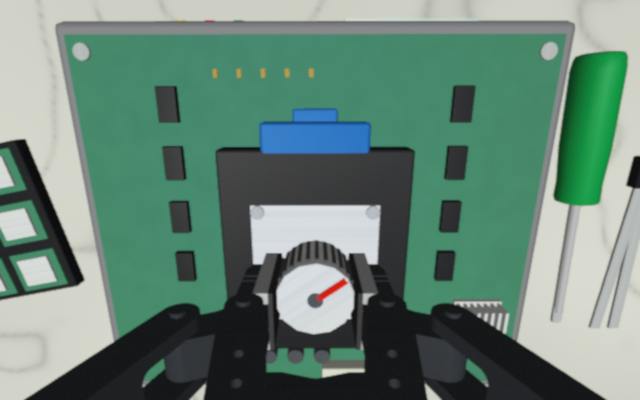

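Gripped: opening 28 mm, screw between the pads at (315,300), red line unchanged. Turning clockwise.

Emit:
drive_tool:
  rows:
    - {"linear":[0,0,0.02],"twist":[0,0,-0.4],"hand":1}
    - {"linear":[0,0,0],"twist":[0,0,-0.8],"hand":1}
    - {"linear":[0,0,0],"twist":[0,0,-0.8],"hand":1}
    - {"linear":[0,0,0],"twist":[0,0,-0.8],"hand":1}
    - {"linear":[0,0,0],"twist":[0,0,-0.8],"hand":1}

```text
clock: 8.0
ee_pos: [552.5, -126.9, 106.7]
eef_rot: [0.922, 0.388, -0.0, 0.0]
force: [-1.5, -2.0, 2.1]
gripper_width: 0.333
```

Emit:
drive_tool:
  rows:
    - {"linear":[0,0,0],"twist":[0,0,-0.8],"hand":1}
    - {"linear":[0,0,0],"twist":[0,0,-0.8],"hand":1}
    - {"linear":[0,0,0],"twist":[0,0,-0.8],"hand":1}
    - {"linear":[0,0,0],"twist":[0,0,-0.8],"hand":1}
    - {"linear":[0,0,0],"twist":[0,0,-0.4],"hand":1}

```text
clock: 8.42
ee_pos: [552.2, -127.1, 106.6]
eef_rot: [0.983, 0.181, -0.0, 0.001]
force: [-0.6, -2.9, 3.0]
gripper_width: 0.336
```

```bash
cat > look.py <<'E'
import sys
from cell import ctrl
from h import *
o=ctrl.get_obs(); q=o['joint_pos'];print(o['clock'],o['ee_pos'].round(1),o['force'].round(1),o['ft_torque'].round(3),'psi',q[0]-q[5],'q6',q[5],o['gripper_width'])
c=ctrl.camera_params("wrist");p,d=ctrl.capture("wrist"); cv2.imwrite(f"pics/{sys.argv[1]}.png",p[:,:,::-1])
a=p.astype(int); r=(a[:,:,0]-a[:,:,1]>70)&(a[:,:,0]-a[:,:,2]>70); r[:250]=0;r[345:]=0;r[:,:260]=0;r[:,370:]=0
v,u=np.nonzero(r); P=onplane(c,np.c_[u,v],106.0)[:,:2]
m=P.mean(0); vx=np.linalg.svd(P-m)[2][0]; C=np.array([552.7,-126.6])
if vx@(m-C)<0: vx=-vx
print(len(u),'red px',np.c_[u,v].mean(0),'spindle',(np.pi-.341-np.arctan2(vx[1],vx[0]))%(2*np.pi), 'via centre',(np.pi-.341-np.arctan2(*(m-C)[::-1]))%(2*np.pi))
E
python3 look.py w8
```

```text
8.4167 [ 552.2 -127.1  106.6] [-0.6 -2.9  3. ] [-0.595  0.399  0.05 ] psi 0.363529768443205 q6 -0.7857151224710206 0.33602300055077333
209 red px [330.98086124 290.34449761] spindle 1.803746160782218 via centre 1.6919568279989219
```

View pics/w8.png

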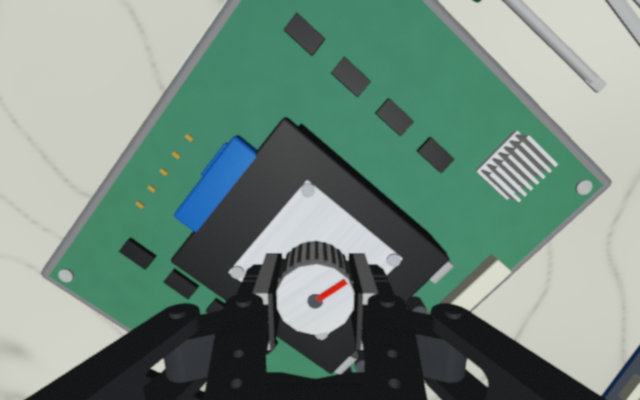

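The screw turned with the gripper (red line fixed relative to the jaws, spindle ≈1.80). I'll carry on and slow down near the seat.

Emit:
drive_tool:
  rows:
    - {"linear":[0,0,0],"twist":[0,0,-0.9],"hand":1}
    - {"linear":[0,0,0],"twist":[0,0,-0.9],"hand":1}
    - {"linear":[0,0,0],"twist":[0,0,-0.9],"hand":1}
    - {"linear":[0,0,0],"twist":[0,0,-0.9],"hand":1}
    - {"linear":[0,0,0],"twist":[0,0,-0.9],"hand":1}

```text
clock: 8.88
ee_pos: [551.8, -127.1, 106.4]
eef_rot: [0.996, -0.087, -0.001, 0.001]
force: [-3.0, -3.9, 2.1]
gripper_width: 0.334
```

Emit:
drive_tool:
  rows:
    - {"linear":[0,0,-0.01],"twist":[0,0,-0.9],"hand":1}
    - {"linear":[0,0,0],"twist":[0,0,-0.9],"hand":1}
    - {"linear":[0,0,0],"twist":[0,0,-0.9],"hand":1}
    - {"linear":[0,0,0],"twist":[0,0,-0.9],"hand":1}
    - {"linear":[0,0,0],"twist":[0,0,-0.6],"hand":1}

```text
clock: 9.3
ee_pos: [551.4, -126.9, 106.1]
eef_rot: [0.943, -0.333, -0.001, 0.001]
force: [-5.0, -3.0, 4.0]
gripper_width: 0.334
```

```bash
python3 look.py w9
```

```text
9.3 [ 551.4 -126.9  106.1] [-5. -3.  4.] [-0.593  0.809  0.077] psi -0.6796832300524542 q6 0.2574018126698191 0.33417545685097566
179 red px [332.91061453 289.48044693] spindle 2.83978379371918 via centre 2.8665780667236023
```

View pics/w9.png

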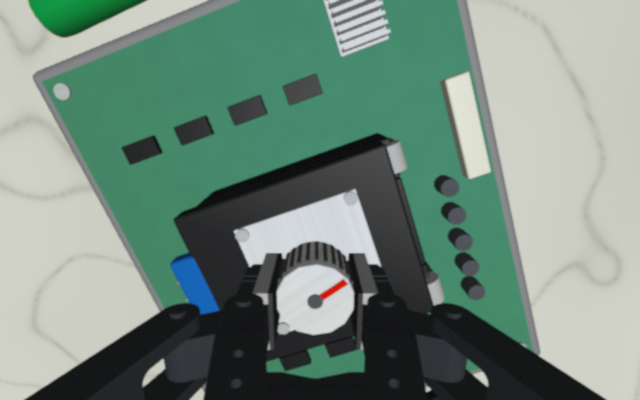

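Emit:
drive_tool:
  rows:
    - {"linear":[-0.01,-0.01,0],"twist":[0,0,-0.7],"hand":1}
    - {"linear":[0,0,0],"twist":[0,0,-0.7],"hand":1}
    - {"linear":[0,0,0],"twist":[0,0,-0.7],"hand":1}
    - {"linear":[0,0,0],"twist":[0,0,-0.7],"hand":1}
    - {"linear":[0,0,0],"twist":[0,0,-0.4],"hand":1}

```text
clock: 9.77
ee_pos: [551.1, -126.7, 106.0]
eef_rot: [0.862, -0.506, -0.001, 0.001]
force: [-3.7, -0.9, 3.3]
gripper_width: 0.333
```

```bash
python3 look.py w10
```

```text
9.7667 [ 551.1 -126.7  106. ] [-3.7 -0.9  3.3] [-0.257  0.683  0.071] psi -1.0620352782062372 q6 0.6394435845564441 0.33278548293699295
186 red px [332.69892473 289.44086022] spindle 3.240441212635794 via centre 3.3106711220103255
```

Emit:
drive_tool:
  rows:
    - {"linear":[0,0,0],"twist":[0,0,-0.2],"hand":1}
    - {"linear":[0,0,0],"twist":[0,0,-0.2],"hand":1}
    - {"linear":[0,0,0],"twist":[0,0,-0.2],"hand":1}
    - {"linear":[0,0,0],"twist":[0,0,-0.2],"hand":1}
    - {"linear":[0,0,0],"twist":[0,0,0],"hand":1}

```text
clock: 10.23
ee_pos: [551.1, -126.6, 106.0]
eef_rot: [0.838, -0.546, -0.001, 0.001]
force: [-5.1, -1.8, 4.5]
gripper_width: 0.333
```

```bash
python3 look.py w11
```

```text
10.2333 [ 551.1 -126.6  106. ] [-5.1 -1.8  4.5] [-0.359  0.897 -0.084] psi -1.1545312176412692 q6 0.732015394098796 0.332993136859486
181 red px [333.29281768 289.29834254] spindle 3.3192631017551673 via centre 3.418333695794563
```

Emit:
drive_tool:
  rows:
    - {"linear":[0,0,0],"twist":[0,0,-0.2],"hand":1}
    - {"linear":[0,0,0],"twist":[0,0,-0.2],"hand":1}
    - {"linear":[0,0,0],"twist":[0,0,-0.2],"hand":1}
    - {"linear":[0,0,0],"twist":[0,0,-0.2],"hand":1}
    - {"linear":[0,0,0],"twist":[0,0,0],"hand":1}

```text
clock: 10.7
ee_pos: [551.1, -126.5, 105.9]
eef_rot: [0.811, -0.585, -0.001, 0.001]
force: [-5.2, -1.6, 3.3]
gripper_width: 0.336
```

```bash
python3 look.py w12
```

```text
10.7 [ 551.1 -126.5  105.9] [-5.2 -1.6  3.3] [-0.281  0.86   0.309] psi -1.2498964780401183 q6 0.8274900091303495 0.33574641884387096
204 red px [331.2745098  290.33823529] spindle 3.403595175358898 via centre 3.5218412484087276
```

Emit:
drive_tool:
  rows:
    - {"linear":[0,0,0],"twist":[0,0,-0.2],"hand":1}
    - {"linear":[0,0,0],"twist":[0,0,-0.2],"hand":1}
    - {"linear":[0,0,0],"twist":[0,0,-0.2],"hand":1}
    - {"linear":[0,0,0],"twist":[0,0,-0.2],"hand":1}
    - {"linear":[0,0,0],"twist":[0,0,0],"hand":1}

```text
clock: 11.17
ee_pos: [551.8, -126.2, 106.0]
eef_rot: [0.782, -0.623, -0.001, 0.0]
force: [-4.3, -0.3, 1.7]
gripper_width: 0.335
```

```bash
python3 look.py w13
```

```text
11.1667 [ 551.8 -126.2  106. ] [-4.3 -0.3  1.7] [0.147 0.686 1.063] psi -1.3464312733712047 q6 0.9246043905933486 0.33523790873294124
199 red px [330.48241206 290.64824121] spindle 3.417790888794451 via centre 3.5402064909755993
```

Seated: moment rose to 1.06 N m while the red line stopped at about 3.41. Now I back off a quarter turn.

Emit:
drive_tool:
  rows:
    - {"linear":[0,0,0],"twist":[0,0,0.5],"hand":1}
    - {"linear":[0,0,0],"twist":[0,0,0.9],"hand":1}
    - {"linear":[0,0,0],"twist":[0,0,0.9],"hand":1}
    - {"linear":[0,0,0],"twist":[0,0,0.9],"hand":1}
    - {"linear":[0,0,0],"twist":[0,0,0.9],"hand":1}

```text
clock: 11.63
ee_pos: [551.8, -126.4, 106.2]
eef_rot: [0.911, -0.413, -0.001, -0.0]
force: [-5.6, -0.1, 3.5]
gripper_width: 0.33
```

Emit:
drive_tool:
  rows:
    - {"linear":[0,0,0],"twist":[0,0,0.9],"hand":1}
    - {"linear":[0,0,0],"twist":[0,0,0.9],"hand":1}
    - {"linear":[0,0,0],"twist":[0,0,0.9],"hand":1}
    - {"linear":[0,0,0],"twist":[0,0,0.9],"hand":1}
    - {"linear":[0,0,0],"twist":[0,0,0.9],"hand":1}

```text
clock: 12.05
ee_pos: [551.9, -126.5, 106.2]
eef_rot: [0.988, -0.155, -0.0, -0.0]
force: [-3.9, -0.8, 2.9]
gripper_width: 0.333
```

Emit:
drive_tool:
  rows:
    - {"linear":[0,0,0],"twist":[0,0,0.9],"hand":1}
    - {"linear":[0,0,0],"twist":[0,0,0.9],"hand":1}
    - {"linear":[0,0,0],"twist":[0,0,0.9],"hand":1}
    - {"linear":[0,0,0],"twist":[0,0,0.9],"hand":1}
    - {"linear":[0,0,0],"twist":[0,0,0.4],"hand":1}

```text
clock: 12.47
ee_pos: [551.9, -126.5, 106.3]
eef_rot: [0.996, 0.085, -0.0, -0.0]
force: [-5.1, -0.8, 4.7]
gripper_width: 0.333
```

```bash
python3 look.py w14
```

```text
12.4667 [ 551.9 -126.5  106.3] [-5.1 -0.8  4.7] [ 0.043  0.809 -0.066] psi 0.16968840507508975 q6 -0.5922573145372296 0.3326052306093021
186 red px [331.34408602 290.24731183] spindle 1.963530500181394 via centre 1.8344603337923622
```

View pics/w14.png

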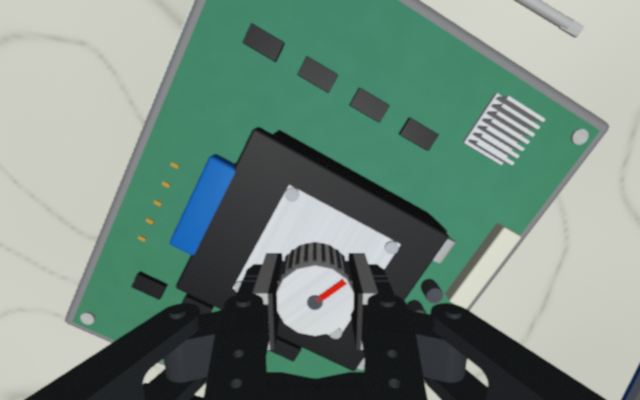

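Seating cost only about 0.03 rad of slip. The spindle reads 1.96 against a target of about 1.83–1.84, so 0.125 rad more.

Emit:
drive_tool:
  rows:
    - {"linear":[0,0,0],"twist":[0,0,0.4],"hand":1}
    - {"linear":[0,0,0],"twist":[0,0,0.4],"hand":1}
    - {"linear":[0,0,0],"twist":[0,0,0.24],"hand":1}
    - {"linear":[0,0,0],"twist":[0,0,0],"hand":1}
    - {"linear":[0,0,0],"twist":[0,0,0],"hand":1}

```text
clock: 12.93
ee_pos: [552.0, -126.5, 106.3]
eef_rot: [0.99, 0.143, -0.0, -0.0]
force: [-5.2, -0.1, 5.3]
gripper_width: 0.334
```

```bash
python3 look.py w15; python3 look.py w15b; python3 - <<'E'
from h import *
im=cv2.imread("pics/w15.png");cv2.imwrite("pics/w15z.png",cv2.resize(im[230:350,240:390],None,fx=5,fy=5,interpolation=cv2.INTER_CUBIC))
from cell import ctrl
p,d=ctrl.capture("scene");cv2.imwrite("pics/s15.png",cv2.resize(p[120:300,200:440,::-1],None,fx=3,fy=3))
E
```

```text
12.9333 [ 552.  -126.5  106.3] [-5.2 -0.1  5.3] [0.11  0.903 0.095] psi 0.2876636145774166 q6 -0.7100579634937942 0.3342074759588628
177 red px [331.91525424 289.65536723] spindle 1.8305461495938595 via centre 1.70730208082235
12.9833 [ 552.  -126.5  106.3] [-6.3  0.4  4.8] [0.061 0.903 0.042] psi 0.2878330668124566 q6 -0.7101576588181288 0.33095590465175373
186 red px [331.26344086 290.11290323] spindle 1.832241492379898 via centre 1.701198795568777
```

View pics/w15z.png

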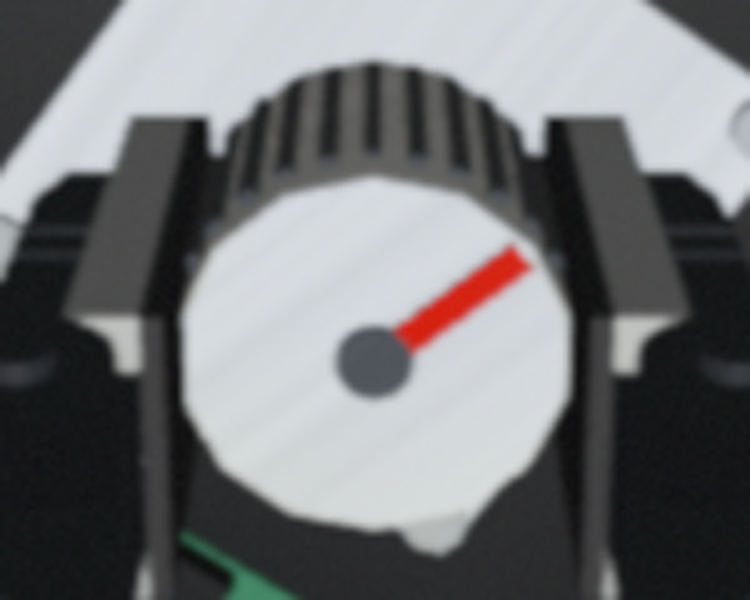

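View pics/s15.png

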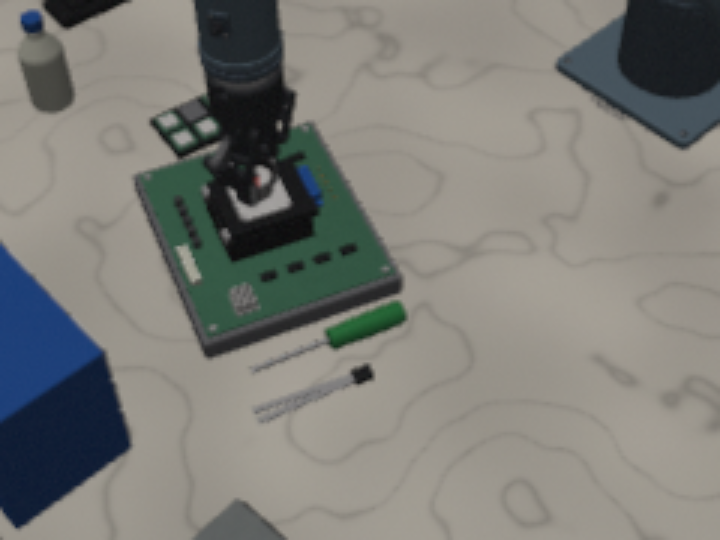

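The jaws grip the screw at (315,302), with the red line along (344,281). The lid is flat and shut, and the screwdriver, tweezers and tray have not moved. The spindle reads 1.83. Handing in.

```bash
python3 -c "
from cell import ctrl
print(ctrl.job_done())"
```

```text
the job is handed in; nothing more can be done
None
```

The lid is shut under its catch, and the thumbscrew was seated, then backed off a quarter turn. I handed the job in at about 13 s with the gripper still holding the screw.

- **Lid:** I swept it down with closed fingers and pressed at the lip, with about 19 N on contact at the shut height. After I lifted off, the lid stayed flat, with its top measured at 75–76 mm.
- **Seating:** I gripped the thumbscrew and turned it clockwise from about 0.93 rad. It stopped at about 3.41 rad by the red line, with the moment rising to 1.06 N m. The grip gave about 0.09 rad there, but only about 0.03 rad of that was real slip.
- **Back-off:** I set the final position by the red line. It reads 1.83 rad, and the target was 3.4 − π/2 = 1.829. Against the measured seat reading of 3.41, the back-off is 1.58 rad.
- **Other objects:** the screwdriver, tweezers, tray and bottle looked unmoved in the last scene picture. The multimeter and mug were outside that crop, and the arm passed well above everything.

**Disagreements:**
- My cruder angle estimate, taken from an assumed screw centre, gave 1.70 rad. I trusted the line-direction fit, because it tracked the wrist rotation to about 0.02 rad before seating.
- An early wrist-camera estimate put the tester about 6 mm off the fixed cameras. The close-up view settled it near the fixed cameras' value.

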